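# Clip the handle onto the pigment caddy and carry it to its board

### The job

Fit the loose orange handle to the pigment caddy: press it down over the two snap hooks until both sides have clicked fully home, firmly but without forcing the thin plastic. Then carry the caddy by that handle, upright, to the cork-topped board, set it down softly in the middle and square with the board, and let go. Leave the mug, the glue jar and the comb where they are.

Things in the scene. Friction and masses are not known exactly. Their poses are not given: they have to be found in the camera images.
- caddy: Grey plastic caddy with six lidded pigment jars wedged in it, 0.3 to 0.55 kg, standing loose on four soft rubber feet, so it sinks some millimetres when pressed. Tub 110 mm (x) by 150 mm (y, long axis), rim 67 mm above the table; 192 mm long over the bosses at its two ends. Origin: centre, at the feet's underside; z up.
- caddy_seat (a point): Point 67 mm above the caddy's origin, at the level of the rim and of the flat tops of the two end bosses, centred 84.5 mm from here along the caddy's +y and -y. On each boss lie two springy rubber anti-rattle strips, 3 mm proud. With the handle home its feet squeeze them to about 0.5 mm, held down by the hooks. Jar caps end 2 mm below this level.
- handle_grip (a point): Centre of the grip bar of the loose orange handle (70 g), an arch standing upright on its two feet, alike either way round. Bar 16 mm thick (x), 118 mm long (y), 14 mm high; its centre is 68 mm above the feet's underside. y runs along the bar, z up. Pinch it across x from above, mid-bar; under the bar is 45 mm of free space, also on the caddy.
- handle_foot_a (a point): Underside of the handle's +y foot, at the centre of its eye. Each foot is a frame 12 mm high, 23.6 mm (x) by 18 mm (y), with a through-hole of 15.6 mm (x) by 10 mm (y), walls 4 mm. Eyes are centred 82.5 mm from the handle's middle and go over the hooks when the handle's middle is over the caddy's middle, y axes parallel or opposite.
- handle_foot_b (a point): The same point of the handle's -y foot. Home: foot about 0.5 mm (within 1.7 mm) above the boss, caught under the hook.
- hook_a_tip (a point): Tip of the white snap hook at the caddy's +y end: upright springy tongue 12 mm wide (x), 3 mm thick (y), 85 mm from the caddy's middle, its tip 28.5 mm above the boss. A barb on its outer side ramps from the tip down to 5 mm out, with a flat catch 12.5 mm above the boss. Side clearance in the eye (x): 1.8 mm.
- hook_b_tip (a point): The same for the caddy's -y end. Coming down, a foot meets the ramp about 22 mm above the boss, bends the tongue inward some 4 mm, meets the rubber strips at 3 mm and snaps under the catch only when pressed to within about 0.5 mm of the boss. Half-caught hooks stay bent.
- hook_a (a joint): Bend of hook a in rad: 0 upright, about 0.1 while the eye forces its barb inward, back near 0 after the click.
- hook_b (a joint): The same for hook b. Riding over the ramps takes some 6 to 15 N in all, then little, then squeezing the rubber until both click about 13 to 18 N. The thin plastic cracks if pressed with more than 25 N (30 N on the table, caddy included).
- board_top (a point): Centre of the top of the plywood board with cork face, fixed on the table: 160 mm (x) by 220 mm (y), 20 mm thick. The caddy is to stand in its middle, long side (y) along the board's long side (y), either way round; setting it down must not hit the board with more than 30 N.
- mug: Bystander: blue ceramic mug, 80 mm across, 85 mm high, its handle to +y; origin at the centre of its underside.
- glue_jar: Bystander: amber jar with black lid, 60 mm across, 85 mm high; origin at the centre of its underside.
- comb: Bystander: wooden marbling comb lying flat, 240 mm long (y), 22 mm wide, 12 mm thick, with 32 mm steel teeth to its +x; origin at the centre of the bar's underside.
Not all that is in view belongs to the job. What is meant by the part that bears handle_grip is not grey, and is the larger of those in its own colour.

How it is judged:
On the way, in this order (a step that is already met when the one before it is completed fails the run):
1. the handle is home on both hooks (both feet down on the bosses within 1.7 mm, both hooks sprung back) while the caddy still stands where it was (x of handle_grip in the frame of caddy between -0.007 and 0.007 m and y of handle_grip in the frame of caddy between -0.007 and 0.007 m and z of each of handle_foot_a, handle_foot_b in the frame of caddy below 0.0687 m and value of joint each of hook_a, hook_b below 0.04 rad and distance of caddy from where it was at the start of the episode below 0.05 m and height (world z) of caddy below 0.012 m), for 0.2 s.
2. the caddy hangs clear of the table by its clipped handle, the fingers not touching the caddy itself (x of handle_grip in the frame of caddy between -0.007 and 0.007 m and y of handle_grip in the frame of caddy between -0.007 and 0.007 m and z of each of handle_foot_a, handle_foot_b in the frame of caddy below 0.0695 m and value of joint each of hook_a, hook_b below 0.04 rad and height (world z) of caddy above 0.03 m and contact force between the fingers and caddy below 0.5 N), for 0.2 s.
At the end, for the whole second after the job is handed in: The caddy stands flat and still on the board, its middle within 30 mm of the board's middle and its long side within 0.2 rad of the board's long side, with the handle clipped on: both feet within 1.7 mm of the bosses, both hooks sprung back, all let go (x of handle_grip in the frame of caddy between -0.007 and 0.007 m and y of handle_grip in the frame of caddy between -0.007 and 0.007 m and z of each of handle_foot_a, handle_foot_b in the frame of caddy below 0.0687 m and value of joint each of hook_a, hook_b below 0.04 rad and horizontal distance between caddy and board_top below 0.03 m and angle between the y axis of caddy and the y axis of board_top, either way round below 0.2 rad and angle between caddy's own z axis and vertical below 0.06 rad and height (world z) of caddy between 0.015 and 0.025 m and linear speed of caddy below 0.02 m/s); the robot touches nothing.
It fails at once if the caddy is pressed down on the table with more than 30 N, its weight of 3 to 5 N included (contact force between caddy and table above 30 N).
It fails at once if the caddy hits the board with more than 30 N (contact force between caddy and board above 30 N).
It fails at once if the caddy is tipped by more than 0.3 rad (angle between caddy's own z axis and vertical above 0.3 rad).
It fails at once if the mug, the glue jar or the comb is moved by more than 20 mm (distance of any of mug, glue_jar, comb from where it was at the start of the episode above 0.02 m).
It also fails if it takes over 66 s, if anything falls off the work surface, if the arm or the gripper's body presses on something with over 40 N, if the wrist force passes 120 N, or if a joint passes its speed limit or range.

### The arm

A 7-joint arm with a two-finger parallel gripper is mounted at the origin on the work surface. World frame = base frame: x ahead of the robot, y to its left, z up, the work surface at z = 0. Lengths are in m, angles in rad, forces in N, time in s.
With the tool pointing down it reaches from about 0.425 to 0.875 m from the base axis. Payload 8.4 kg.
Tool frame: the origin (TCP) lies at the centre of the arm's flange, where the gripper is bolted on; the fingertips stand 173 mm ahead of it and the grasp point (between the pads) lies 155 mm ahead of it; y points along the fingers, z is the direction in which the jaws open and shut, and the axes are right-handed (so a half turn about y gives the same grasp; the last joint's range is limited). The gripper opens to 85 mm and grips with 20 to 120 N. Pads are 22 mm wide; open, the fingers measure 114 mm over their backs; the gripper's body (76 mm by 85 mm) begins 54 mm behind the grasp point. The pads swing forward as they close: fully open they stand 13 mm farther back than shut.
Start: joints at [1.188, 0.333, 0.04, 1.465, -0.013, 1.343, -0.059], TCP at [0.182, -0.624, 0.405] pointing down, gripper open.
Joint ranges: [-2.58, 2.58], [-0.38, 2.09], [-1.3, 1.39], [0.25, 2.4], [-1.5, 4.64], [0.08, 2.09], [-2.65, 2.65]. Speed limits (rad/s): [2.22, 2.22, 2.79, 2.79, 3.14, 3.14, 3.14].

### API

Orientations are given as a 3x3 rotation matrix whose columns are the frame's x, y, z axes.
In Python, from cell import status, optics, workorder gives the robot as it stands. The module is installed in compiled form; this text tells all that it offers.
- The arm moves only by the tool move_arm, never from a script. Its argument "commands" is one flat list of numbers, 7 for each row, row after row: the shift along the world's x, y, z in m, then the turn, a rotation vector about the world's x, y, z in degrees, then the opening in per cent of the stroke, from 0 (shut) to 100 (fully open). In form: [dx, dy, dz, wx, wy, wz, fingers, dx, dy, dz, wx, wy, wz, fingers, ...]. A call has 1 to 5 rows; each row is the pose to reach, as a shift and turn from the pose commanded when the call began; what a row does not reach only later rows make up. A row lasts 1/8 s, in which the tool goes at most 62.5 mm and 10.7 degrees, less where a joint would pass 70% of its speed; a pose out of reach is approached as far as the arm can. A call with a gripper value outside its range is refused whole. The fingers move at their own pace and stop on an object; "squeeze" is the grip in N (left out, the last holds). Time passes only in rows, so rows that repeat a pose let the fingers close. It gives the time, the measured TCP pose, the force and the opening at its end, in the units of the state.
- status.observe(): the state, without advancing time (a new reading comes with each control period).
- optics.snapshot(name): name is "scene" or "top" or "wrist"; returns a dict with "pixels" (384x512x3 uint8, red, green, blue), "vfov" (degrees; the focal length in pixels is half the picture's height over the tangent of half this angle, whatever the lens; pixels are square), "cx", "cy" (the principal point, pixels), "k1" (the pictures are not rectified: a ray, as slopes to the right and down, at radius r is drawn at 1 + k1 r^2 times it, then the intrinsics apply), "rvec" (rotation vector, rad) and "tvec" (3), from world to camera coordinates, as OpenCV has them; the wrist camera has in their place "T_tool_cam" (4x4, takes a point from camera to tool coordinates, whose origin is the TCP and whose axes are the tool frame's). Camera axes: x right, y down, z forward; pixel columns grow to the right and rows downward; lengths in m; the calibration is good to about 2 mm. A picture is of the moment at which its call begins: read the wrist's pose just before it. There is no depth.
- workorder.hand_in(): hands the job in, once; it reports no verdict.
The state is a dict: "t": time; "qpos": joint angles; "joint_vel": joint speeds; "joint_torque": joint torques, N m; "tool_pos": TCP position; "orientation": TCP orientation; "contact_force": force on the tool from outside, world axes, zero at the start; "torque": the same for the moment, N m; "grip_width": finger opening in m.
Only numpy, scipy, OpenCV 4.12 (cv2) and the standard library are available. Lean on these libraries where they do the work, as an engineer would, in place of code of your own. Each camera call takes 0.05 s, during which the arm holds its last target.

## Working session

There is one attempt and no reset: what is moved stays moved. The work goes in short steps, Python scripts to look and compute and a tool call to move; the robot and the scene stay as the last step left them, time stands still between calls to the robot, and variables do not carry over. Pictures are saved under pics/ and viewed, and the job is handed in when it is done.

Besides the shell and the picture viewer there is one more tool, called after "Request:" as name(argument=value, ...) on one line, values as JSON. move_arm: Moves the arm, as the interface text tells. Its arguments: {"type":"object","properties":{"commands":{"type":"array","items":{"type":"number"}},"squeeze":{"type":"number"}},"required":["commands"]}

```bash
mkdir -p pics
cat > h.py <<'E'
import numpy as np, cv2
from cell import status, optics, workorder
def snap(name, fn=None):
    s=status.observe(); d=optics.snapshot(name)
    im=d["pixels"]; H,W=im.shape[:2]
    f=H/2/np.tan(np.radians(d["vfov"])/2)
    if "rvec" in d:
        R=cv2.Rodrigues(np.array(d["rvec"],float))[0]; t=np.array(d["tvec"],float)
        Rwc=R.T; C=-R.T@t
    else:
        T=np.array(d["T_tool_cam"]); Rt=np.array(s["orientation"]).reshape(3,3)
        Rwc=Rt@T[:3,:3]; C=np.array(s["tool_pos"])+Rt@T[:3,3]
    if fn: cv2.imwrite("pics/"+fn, im[:,:,::-1])
    return dict(im=im,f=f,cx=d["cx"],cy=d["cy"],k1=d["k1"],R=Rwc,C=C)
def ray(c,u,v):
    K=np.array([[c["f"],0,c["cx"]],[0,c["f"],c["cy"]],[0,0,1]])
    p=cv2.undistortPoints(np.array([[[u,v]]],float),K,np.array([c["k1"],0,0,0,0.]))[0,0]
    d=c["R"]@np.array([p[0],p[1],1]); return d/np.linalg.norm(d)
def onz(c,u,v,z):
    d=ray(c,u,v); return c["C"]+d*(z-c["C"][2])/d[2]
def proj(c,P):
    p=c["R"].T@(np.array(P)-c["C"]); a=p[:2]/p[2]; a=a*(1+c["k1"]*(a@a))
    return a*c["f"]+np.array([c["cx"],c["cy"]])
def tri(c1,p1,c2,p2):
    d1=ray(c1,*p1); d2=ray(c2,*p2)
    s=np.linalg.lstsq(np.c_[d1,-d2],c2["C"]-c1["C"],rcond=None)[0]
    a=c1["C"]+s[0]*d1; b=c2["C"]+s[1]*d2
    return (a+b)/2, np.linalg.norm(a-b)
E
python3 - <<'E'
from h import *
for n in ["scene","top","wrist"]:
    c=snap(n,n+"0.png"); print(n,c["C"].round(3),c["f"])
s=status.observe(); print({k:np.round(v,3).tolist() for k,v in s.items()})
E
```

```text
scene [1.317 0.206 0.904] 464.7412490337072
top [0.244 0.039 1.415] 477.68233258964864
wrist [ 0.26  -0.601  0.372] 274.19938563627375
{'t': 0.15, 'qpos': [1.188, 0.334, 0.04, 1.466, -0.013, 1.343, -0.058], 'joint_vel': [-0.0, -0.002, -0.0, -0.002, 0.001, 0.001, -0.003], 'joint_torque': [0.002, -65.904, 1.367, -40.587, 0.017, 0.01, -0.0], 'tool_pos': [0.182, -0.624, 0.404], 'orientation': [[-0.96, -0.0, 0.28], [-0.28, 0.001, -0.96], [0.0, -1.0, -0.001]], 'contact_force': [-0.166, 0.216, 0.216], 'torque': [0.027, -0.033, 0.013], 'grip_width': 0.085}
```

View pics/scene0.png

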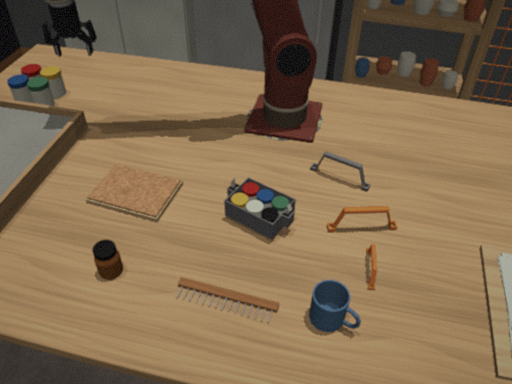

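View pics/top0.png

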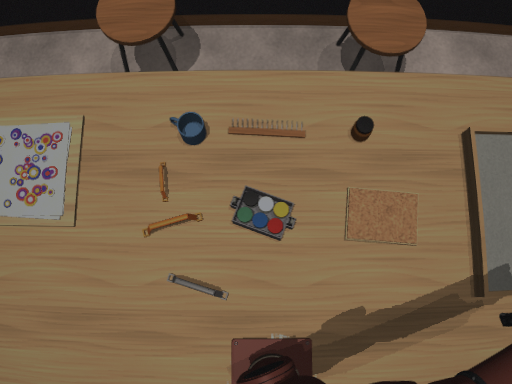

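View pics/wrist0.png

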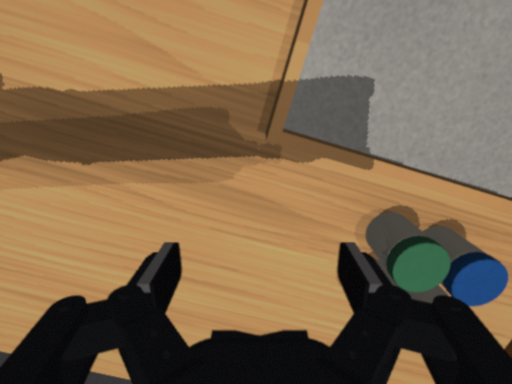

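The candidates for the handle, by top-view pixel, are the large orange arch (173,223), the small orange arch (163,182) and the grey arch (198,287). The description says not grey and the larger of its colour, so I choose (173,223). The caddy is at (263,213) and the board at (382,216). Next I check that choice in a crop and measure.

Run:
```python
from h import *
c=snap("top"); s=snap("scene")
a=cv2.resize(c["im"][165:305,130:300],None,fx=4,fy=4,interpolation=cv2.INTER_CUBIC)
cv2.imwrite("pics/cropt.png",a[:,:,::-1])
b=cv2.resize(s["im"][140:300,210:410],None,fx=4,fy=3.7,interpolation=cv2.INTER_CUBIC)
cv2.imwrite("pics/crops.png",b[:,:,::-1])
for n,cam in (("top",c),("scene",s)):
    hsv=cv2.cvtColor(cam["im"],cv2.COLOR_RGB2HSV)
    m=cv2.inRange(hsv,(5,190,120),(18,255,255))
    k,l,st,ce=cv2.connectedComponentsWithStats(cv2.morphologyEx(m,cv2.MORPH_CLOSE,np.ones((3,3))))
    for i in range(1,k):
        if st[i,4]>40:
            print(n,st[i],ce[i].round(1), onz(cam,*ce[i],0.05).round(3))
for (u,v) in [(348,188),(418,192),(416,245),(346,241)]: print(onz(c,u,v,0.02).round(3))
```

```text
scene [370 270   6  19  42] [372.3 279.3] [0.649 0.326 0.05 ]
[ 0.554 -0.236  0.02 ]
[ 0.542 -0.454  0.02 ]
[ 0.38  -0.437  0.02 ]
[ 0.394 -0.224  0.02 ]
```

View pics/cropt.png

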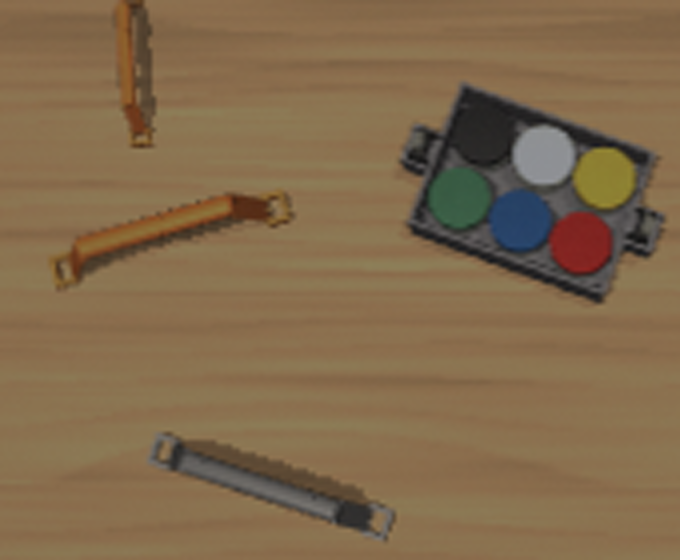

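View pics/crops.png

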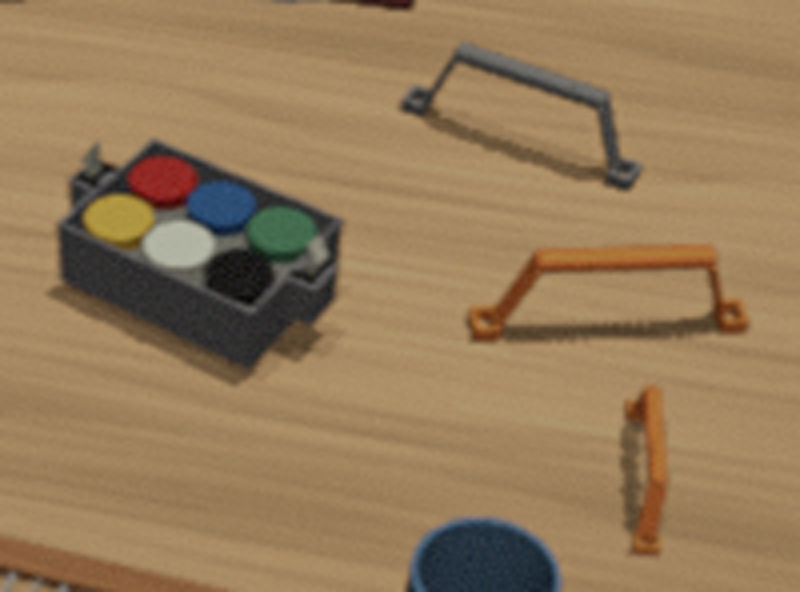

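The crops confirm it: the larger orange arch stands upright, its eyes at crop pixels (66,271) and (277,207). The caddy's hooks are at about (420,148) and (647,229), and the smaller orange one at the top is the decoy.

Run:
```python
from h import *
c=snap("top")
g=lambda x,y:(130+(x+.5)/4-.5,165+(y+.5)/4-.5)
A=onz(c,*g(66,271),0.012);B=onz(c,*g(277,207),0.012)
print("eyes",A.round(3),B.round(3),np.linalg.norm(A-B),((A+B)/2).round(3),np.degrees(np.arctan2(*(A-B)[:2])))
p=[onz(c,*g(*q),0.075) for q in [(77,247),(235,203)]]; print("bar",p,np.mean(p,0),np.linalg.norm(p[0]-p[1]))
r=[onz(c,*g(*q),0.067) for q in [(463,86),(656,154),(605,287),(413,222)]]
print("rim",np.round(r,3),np.mean(r,0).round(3)); 
for i in range(4): print(np.linalg.norm(r[i]-r[(i+1)%4]))
d=(r[0]+r[3]-r[1]-r[2]);print(np.degrees(np.arctan2(d[0],d[1])))
b=[onz(c,*q,0.02) for q in [(348,188.5),(418,192),(416,245),(346,241)]]
print(np.mean(b,0)); d=b[0]+b[3]-b[1]-b[2];print(np.degrees(np.arctan2(d[0],d[1])))
```

```text
eyes [0.421 0.369 0.012] [0.47  0.211 0.012] 0.1649633668457893 [0.445 0.29  0.012] -17.21628454743146
bar [array([0.43028835, 0.34657914, 0.075     ]), array([0.46244551, 0.23354823, 0.075     ])] [0.44636693 0.29006368 0.075     ] 0.11751624415454713
rim [[ 0.55   0.071  0.067]
 [ 0.499 -0.067  0.067]
 [ 0.404 -0.03   0.067]
 [ 0.45   0.107  0.067]] [0.476 0.02  0.067]
0.1477213030737312
0.10308673453588592
0.1442827997478498
0.10549301994830271
19.368519491944443
[ 0.46736329 -0.33804769  0.02      ]
3.3569250868098433
```

Request:
move_arm(commands=[0.036,0.048,0,0,0,6,60,0.072,0.096,0,0,0,12,60,0.108,0.144,0,0,0,18,60,0.144,0.192,0,0,0,24,60,0.18,0.24,0,0,0,30,60])

```text
t: 0.92
tool_pos: [0.3629, -0.3822, 0.4049]
orientation: [[-0.689, 0.0, 0.725], [-0.725, -0.0, -0.689], [0.0, -1.0, 0.001]]
contact_force: [0.7, -0.3, -0.9]
grip_width: 0.051
```

Request:
move_arm(commands=[0.032,0.05,0,0,0,6,60,0.064,0.1,0,0,0,12,60,0.096,0.15,0,0,0,18,60,0.115,0.2,0,0,0,24,60,0.115,0.25,0,0,0,30,60])

```text
t: 1.55
tool_pos: [0.4778, -0.1319, 0.4047]
orientation: [[-0.233, 0.0, 0.972], [-0.972, 0.001, -0.233], [-0.001, -1.0, 0.0]]
contact_force: [0.2, 0.2, 0.2]
grip_width: 0.0511
```

Request:
move_arm(commands=[0,0.055,0,0,0,6,60,0,0.11,0,0,0,12,60,0,0.165,0,0,0,18,60,-0.01,0.22,0,0,0,24,60,-0.02,0.275,0,0,0,31,60])

```text
t: 2.17
tool_pos: [0.4564, 0.1427, 0.4049]
orientation: [[0.3, 0.001, 0.954], [-0.954, -0.0, 0.3], [0.0, -1.0, 0.001]]
contact_force: [0.9, -0.7, -0.4]
grip_width: 0.0513
```

Request:
move_arm(commands=[-0.005,0.05,0,0,0,0,60,-0.01,0.1,0,0,0,0,60,-0.01,0.12,-0.02,0,0,0,60,-0.01,0.12,-0.02,0,0,0,60])

```text
t: 2.68
tool_pos: [0.4461, 0.2622, 0.3836]
orientation: [[0.3, -0.002, 0.954], [-0.954, -0.0, 0.3], [-0.001, -1.0, -0.002]]
contact_force: [0.1, 0.4, -0.3]
grip_width: 0.0514
```

Run:
```python
from h import *
c=snap("wrist","w1.png"); s=status.observe()
print(s["t"],np.round(s["tool_pos"],4),np.round(s["orientation"],3).tolist(),np.round(s["qpos"],2), np.degrees(np.arctan2(s["orientation"][1][2],s["orientation"][0][2])),np.round(s["contact_force"],2),c["C"])
for P in [(0.421,.369,.012),(.47,.211,.012),(.43,.347,.075),(.462,.234,.075)]: print(proj(c,P))
```

```text
2.725 [0.4468 0.261  0.3843] [[0.298, -0.001, 0.955], [-0.955, -0.0, 0.298], [-0.0, -1.0, -0.001]] [ 0.19  0.16 -0.87  1.78  0.13  1.27 -0.41] 17.33392545024523 [ 0.11 -0.06 -0.2 ] [0.42168396 0.33989885 0.35211302]
[266.79656553  72.82831206]
[265.41212143 206.7753897 ]
[270.30453032  93.70619355]
[265.99659664 207.73085247]
```

View pics/w1.png

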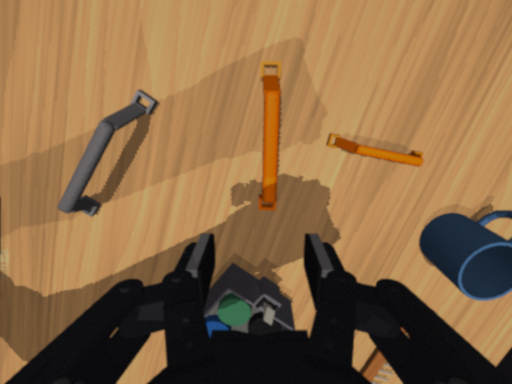

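The wrist view shows the handle upright. Its far eye is at (271,70), the bar runs from (271,85) to (268,195), and the fingers close across it. I now refine the handle pose from this view by colour mask.

Run:
```python
from h import *
c=snap("wrist")
hsv=cv2.cvtColor(c["im"],cv2.COLOR_RGB2HSV)
m=cv2.inRange(hsv,(5,200,120),(20,255,255)); m[:, :240]=0;m[:,300:]=0;m[215:]=0
for v in range(56,212,6):
    u=np.where(m[v])[0]
    if len(u): print(v,u.min(),u.max(),len(u))
a=cv2.resize(c["im"][50:220,220:320],None,fx=5,fy=3.5,interpolation=cv2.INTER_CUBIC);cv2.imwrite("pics/w1c.png",a[:,:,::-1])
```

```text
74 262 278 17
80 263 277 15
86 263 278 16
92 264 278 15
98 264 278 15
104 264 278 15
110 264 278 15
116 264 278 15
122 263 277 15
128 263 277 15
134 263 277 15
140 263 277 15
146 263 276 14
152 263 276 14
158 263 276 14
164 263 276 14
170 263 276 14
176 262 275 14
182 262 275 14
188 262 275 14
194 263 275 13
200 259 274 13
206 258 274 17
```

View pics/w1c.png

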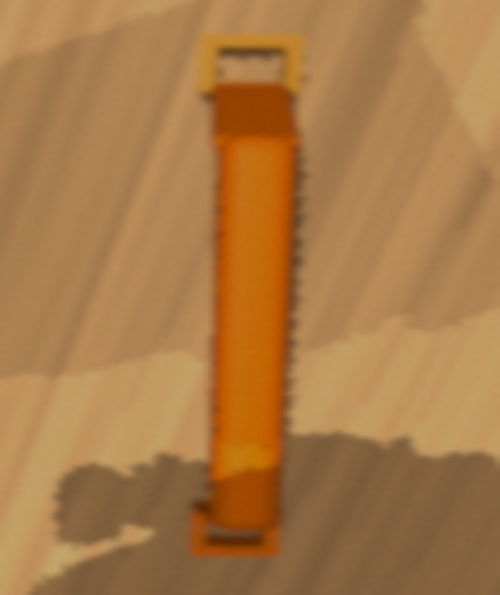

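Run:
```python
from h import *
c=snap("wrist"); 
P=[onz(c,271,89,.075),onz(c,268.5,188,.075),onz(c,268,200,.075)]
print(np.round(P,4)); d=P[0]-P[1]; print("yaw",np.degrees(np.arctan2(-d[0],d[1])),np.linalg.norm(P[0]-P[2]),(P[0]+P[2])/2)
E1=onz(c,220+250/5,50+67/3.5,.012); E2=onz(c,220+236/5,50+537/3.5,.012); print(E1,E2,np.linalg.norm(E1-E2),(E1+E2)/2)
d=E1-E2; print("yaw",np.degrees(np.arctan2(-d[0],d[1])))
```

```text
[[0.4313 0.3494 0.075 ]
 [0.4594 0.254  0.075 ]
 [0.4631 0.2408 0.075 ]]
yaw 16.409449574525794 0.11317246347228309 [0.44721736 0.29508662 0.075     ]
[0.42549351 0.37204423 0.012     ] [0.47263691 0.21375496 0.012     ] 0.1651605062368626 [0.44906521 0.2928996  0.012     ]
yaw 16.585144329386015
```

Request:
move_arm(commands=[0.001,0.031,-0.04,0,0,-0.6,60,0.001,0.031,-0.08,0,0,-0.6,60,0.001,0.031,-0.12,0,0,-0.6,60,0.001,0.031,-0.161,0,0,-0.6,60,0.001,0.031,-0.161,0,0,-0.6,60])

```text
t: 3.45
tool_pos: [0.4478, 0.2901, 0.222]
orientation: [[0.285, -0.004, 0.958], [-0.959, -0.003, 0.285], [0.001, -1.0, -0.004]]
contact_force: [0.4, 1.0, 0.1]
grip_width: 0.0513
```

Run:
```python
from h import *
c=snap("wrist","w2.png"); s=status.observe(); print(s["tool_pos"],s["contact_force"])
```

```text
[0.4483726  0.29108853 0.22397444] [-0.53491695  0.88808019  0.21505991]
```

View pics/w2.png

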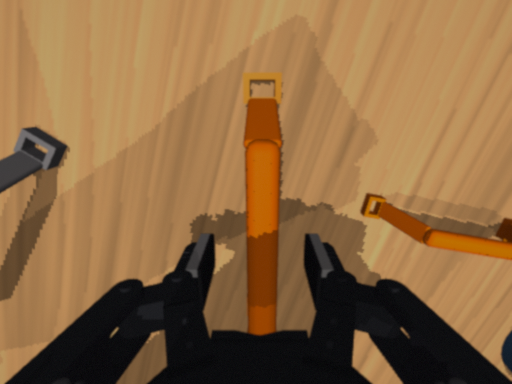

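The bar (x about 262) lies between the pads (213 and 306), so I close on it.

Request:
move_arm(commands=[0,0,0,0,0,0,0,0,0,0,0,0,0,0,0,0,0,0,0,0,0,0,0,0,0,0,0,0,0,0,0,0,0,0,0], squeeze=80)

```text
t: 4.12
tool_pos: [0.4486, 0.2923, 0.2256]
orientation: [[0.286, 0.002, 0.958], [-0.958, 0.0, 0.286], [0.0, -1.0, 0.002]]
contact_force: [-2.3, -2.4, 9.8]
grip_width: 0.0145
```

Request:
move_arm(commands=[0,0,0.03,0,0,0,0,0,0,0.07,0,0,0,0,0,0,0.11,0,0,0,0,0,0,0.15,0,0,0,0,0,0,0.15,0,0,0,0])

```text
t: 4.75
tool_pos: [0.4483, 0.2929, 0.3777]
orientation: [[0.287, 0.006, 0.958], [-0.958, 0.002, 0.287], [-0.0, -1.0, 0.007]]
contact_force: [0.3, -0.2, -0.5]
grip_width: 0.0145
```

Run:
```python
from h import *
c=snap("wrist","w3.png"); t=snap("scene","s3.png"); s=status.observe(); print(s["tool_pos"],s["contact_force"],s["grip_width"])
a=cv2.resize(c["im"][0:384,150:400],None,fx=2,fy=1.5);cv2.imwrite("pics/w3c.png",c["im"][:,:,::-1])
a=cv2.resize(t["im"][60:220,250:450],None,fx=4,fy=3.7,interpolation=cv2.INTER_CUBIC);cv2.imwrite("pics/s3c.png",a[:,:,::-1])
```

```text
[0.44789042 0.29194444 0.37420759] [-0.63468741 -0.24327168 -1.09155396] 0.014517064179403818
```

View pics/w3c.png

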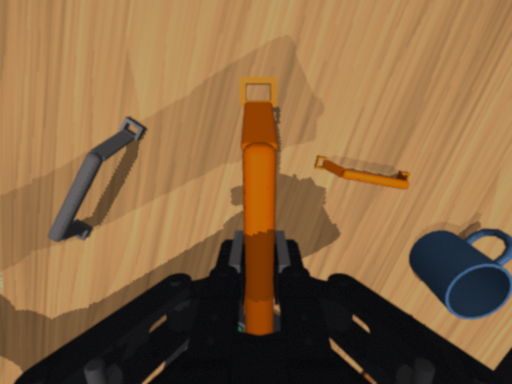

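View pics/s3c.png

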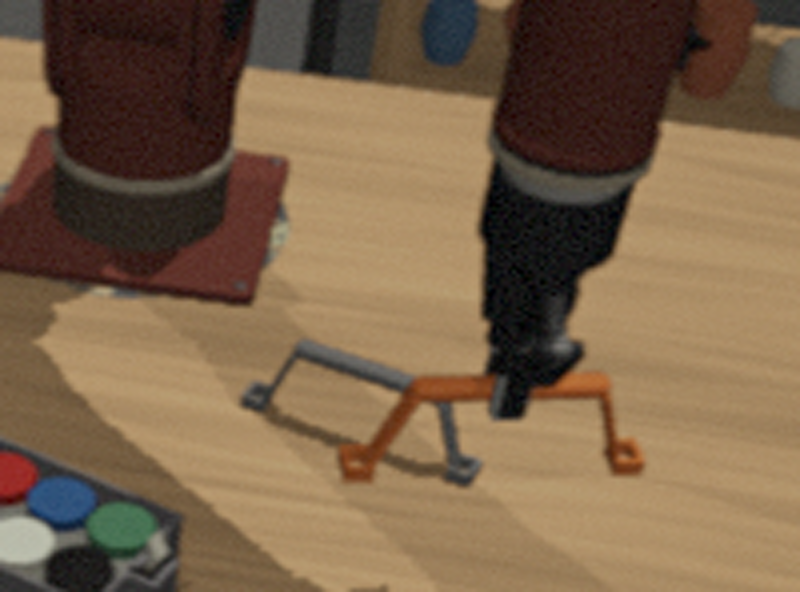

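Handle is held level at mid-bar: in the scene crop, feet at (357,462) and (625,455), gripper at (510,395). Next I go to a vantage beside the caddy.

Request:
move_arm(commands=[0.008,-0.046,0,0,0,-4.5,0,0.016,-0.092,0,0,0,-9,0,0.024,-0.138,0,0,0,-13.5,0,0.032,-0.184,0,0,0,-18,0,0.04,-0.23,0,0,0,-22.5,0])

```text
t: 5.48
tool_pos: [0.4876, 0.0603, 0.3727]
orientation: [[-0.104, -0.002, 0.995], [-0.995, -0.0, -0.104], [0.0, -1.0, -0.002]]
contact_force: [1.1, -0.2, -0.9]
grip_width: 0.0142
```

Request:
move_arm(commands=[0.009,-0.046,0,0,0,-4.5,0,0.018,-0.092,0,0,0,-9,0,0.027,-0.14,0,0,0,-13.6,0,0.027,-0.14,0,0,0,-13.6,0,0.027,-0.14,0,0,0,-13.6,0])

```text
t: 6.1
tool_pos: [0.5147, -0.0775, 0.3727]
orientation: [[-0.332, -0.002, 0.943], [-0.943, 0.001, -0.332], [-0.0, -1.0, -0.002]]
contact_force: [0.6, 1.1, -1.0]
grip_width: 0.0144
```

Run:
```python
from h import *
c=snap("wrist","w4.png"); s=status.observe()
print(s["t"],np.round(s["tool_pos"],4), np.degrees(np.arctan2(s["orientation"][1][2],s["orientation"][0][2])),np.round(s["contact_force"],2))
```

```text
6.15 [ 0.5147 -0.0769  0.373 ] -19.332331372850778 [-0.35  0.35 -0.55]
```

View pics/w4.png

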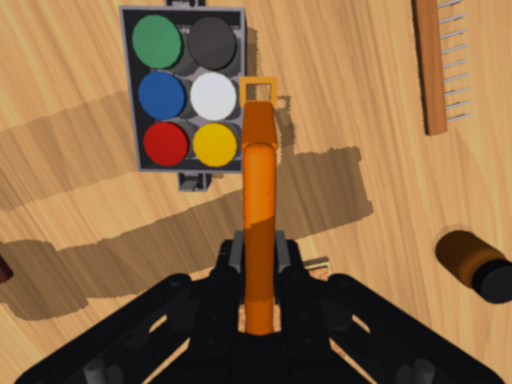

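Run:
```python
from h import *
im=cv2.imread("pics/w4.png")
a=cv2.resize(im[0:200,100:290],None,fx=4,fy=3,interpolation=cv2.INTER_CUBIC);cv2.imwrite("pics/w4c.png",a)
```

```text
(no output)
```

View pics/w4c.png

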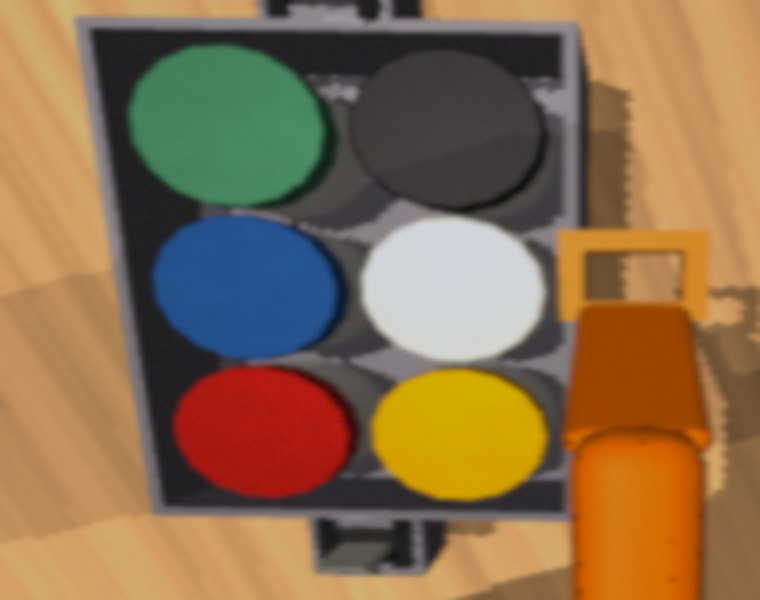

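Run:
```python
from h import *
c=snap("wrist")
im=c["im"]
g=lambda x,y:(100+(x+.5)/4-.5,(y+.5)/3-.5)
r=np.array([onz(c,*g(*q),0.067) for q in [(78,20),(580,25),(572,518),(153,513)]])
print(r.round(4),r.mean(0).round(4),[np.linalg.norm(r[i]-r[(i+1)%4]).round(4) for i in range(4)])
for i,j in ((0,3),(1,2)):
    d=r[i]-r[j]; print(np.degrees(np.arctan2(-d[0],d[1])))
for i,j in ((0,1),(3,2)):
    d=r[j]-r[i]; print(np.degrees(np.arctan2(d[1],d[0])))
hsv=cv2.cvtColor(im,cv2.COLOR_RGB2HSV)
J={}
for n,lo,hi in (("g",(65,80,60),(85,255,255)),("b",(100,150,60),(120,255,255)),("r",(0,200,90),(3,255,255)),("y",(22,200,120),(30,255,255)),("w",(0,0,150),(180,50,255))):
    m=cv2.inRange(hsv,lo,hi); m[:,:120]=0;m[:,242:]=0;m[175:]=0
    cs=max(cv2.findContours(m,0,1)[0],key=cv2.contourArea); e=cv2.fitEllipse(cs); J[n]=onz(c,*e[0],.065); print(n,np.round(e[0],1),J[n].round(4))
d=J["g"]-J["r"];print(np.degrees(np.arctan2(-d[0],d[1])),np.linalg.norm(d))
d=J["w"]-J["y"];print(np.degrees(np.arctan2(-d[0],d[1])))
d=J["w"]-J["b"];print(np.degrees(np.arctan2(d[1],d[0])),(J["w"]+J["b"])/2)
```

```text
[[ 0.4518  0.113   0.067 ]
 [ 0.5543  0.0749  0.067 ]
 [ 0.5011 -0.0628  0.067 ]
 [ 0.3994 -0.0251  0.067 ]] [0.4767 0.025  0.067 ] [np.float64(0.1094), np.float64(0.1476), np.float64(0.1085), np.float64(0.1477)]
-20.785064350756606
-21.130780250650286
-20.38226324686502
-20.352882836921562
g [156.5  41.9] [0.4698 0.0772 0.065 ]
b [161.2  95.8] [0.4537 0.0336 0.065 ]
r [165.5 143.8] [ 0.4378 -0.0095  0.065 ]
y [214.7 144.7] [ 0.4843 -0.0269  0.065 ]
w [212.8  96.5] [0.5001 0.0164 0.065 ]
-20.288066404100007 0.09241564854101157
-19.962138129420367
-20.335180055959228 [0.47690148 0.02501413 0.065     ]
```

Run:
```python
from h import *
c=snap("wrist"); s=status.observe(); 
g=lambda x,y:(100+(x+.5)/4-.5,(y+.5)/3-.5)
T=np.array([0.515,-0.0775,.374]); yaw=np.radians(-19.4)
X=np.array([np.cos(yaw),np.sin(yaw),0]);Y=np.array([-np.sin(yaw),np.cos(yaw),0])
f=lambda P:((P-T)@X,(P-T)@Y)
print(s["tool_pos"])
zt=.374-.2245+.012
L=onz(c,*g(557,231),zt);R=onz(c,*g(709,231),zt)
print("foot corners",f(L),f(R),np.linalg.norm(L-R))
for v in (150,190,215):
    m=cv2.inRange(cv2.cvtColor(c["im"],cv2.COLOR_RGB2HSV),(5,200,80),(20,255,255))[v]; u=np.where(m[230:290])[0]+230
    print(v,u.min(),u.max(),f(onz(c,(u.min()+u.max())/2,v,.374-.2245+.075)))
print("caddy",f(np.array([.4768,.025,0])))
print("hook b tip", f(onz(c,*g(352,560),.0955)), onz(c,*g(352,560),.0955))
```

```text
[ 0.51483462 -0.07662498  0.37343458]
foot corners (np.float64(-0.013152080131698277), np.float64(0.09480767883100617)) (np.float64(0.010051193325211226), np.float64(0.09481304401570946)) 0.023203274077192814
150 244 275 (np.float64(-0.0005620760540259763), np.float64(0.06109508597153153))
190 243 275 (np.float64(-0.0007719343715023655), np.float64(0.042948557267165774))
215 244 274 (np.float64(-0.0007684267466713177), np.float64(0.030683082559009298))
caddy (np.float64(-0.07007762155167796), np.float64(0.08399176720167165))
hook b tip (np.float64(-0.06830520331010735), np.float64(0.0032932456086489717)) [ 0.45166687 -0.0517054   0.0955    ]
```

Rim and jars agree: caddy at (0.477, 0.025), yaw -20.4°. The rim measured 109 × 148 mm, which matches. I move over it, still high, and look again.

Request:
move_arm(commands=[-0.01,0.025,0,0,0,-0.3,0,-0.019,0.05,0,0,0,-0.6,0,-0.029,0.075,0,0,0,-0.9,0,-0.038,0.099,0,0,0,-1.3,0,-0.038,0.099,-0.02,0,0,-1.3,0])

```text
t: 6.88
tool_pos: [0.4767, 0.0242, 0.3549]
orientation: [[-0.35, 0.003, 0.937], [-0.937, -0.0, -0.35], [-0.001, -1.0, 0.003]]
contact_force: [0.3, -0.9, -0.9]
grip_width: 0.0147
```

Request:
move_arm(commands=[0,0,-0.015,0,0,0,0,0,0,-0.015,0,0,0,0,0,0,-0.015,0,0,0,0])

```text
t: 7.25
tool_pos: [0.4772, 0.021, 0.3391]
orientation: [[-0.354, 0.0, 0.935], [-0.935, 0.0, -0.354], [-0.0, -1.0, 0.0]]
contact_force: [-0.9, -0.2, -0.9]
grip_width: 0.0142
```

Run:
```python
from h import *
c=snap("wrist","w5.png"); s=status.observe(); t=snap("scene","s5.png")
print(s["t"],np.round(s["tool_pos"],4), np.degrees(np.arctan2(s["orientation"][1][2],s["orientation"][0][2])),np.round(s["contact_force"],2))
a=cv2.resize(c["im"][30:190,170:350],None,fx=4,fy=3.7,interpolation=cv2.INTER_CUBIC);cv2.imwrite("pics/w5c.png",a[:,:,::-1])
a=cv2.resize(t["im"][100:250,200:350],None,fx=5,fy=4,interpolation=cv2.INTER_CUBIC);cv2.imwrite("pics/s5c.png",a[:,:,::-1])
```

```text
7.3 [0.4773 0.0209 0.3392] -20.75524864886642 [-0.68 -0.07 -0.07]
```

View pics/w5c.png

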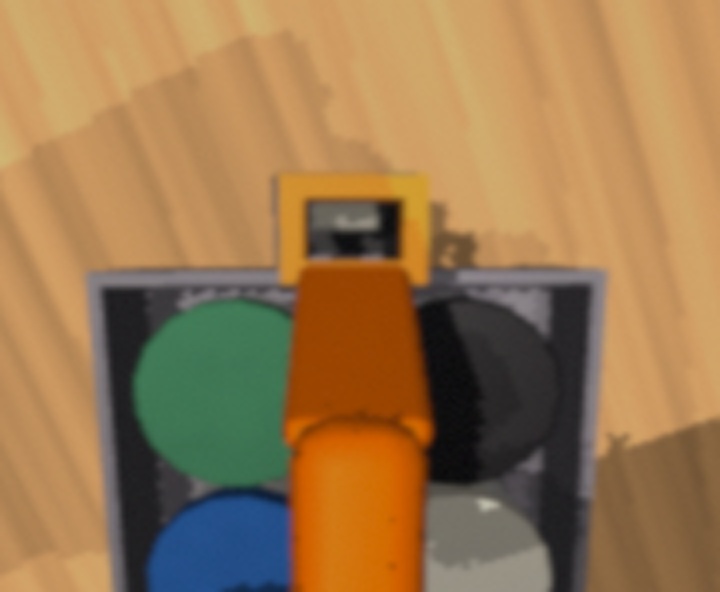

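View pics/s5c.png

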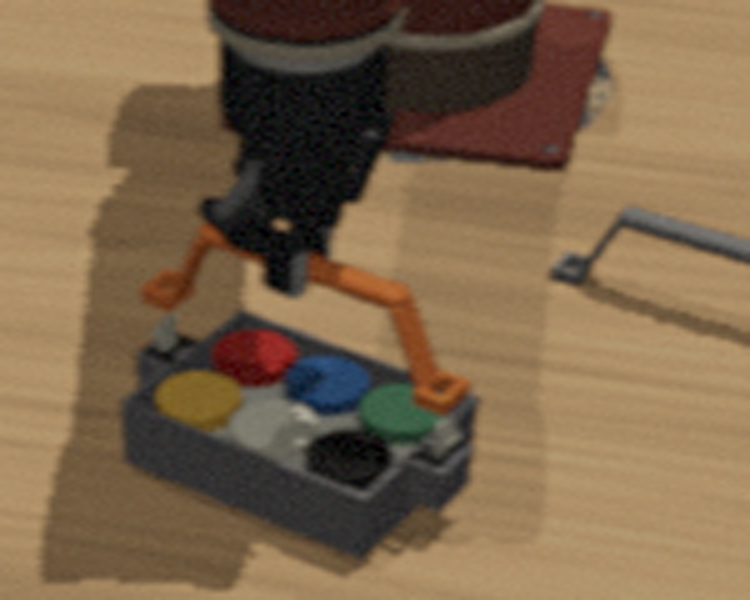

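Run:
```python
from h import *
c=snap("wrist"); s=status.observe(); T=np.array([0.477,0.0215,.339]); yaw=np.radians(-20.7)
X=np.array([np.cos(yaw),np.sin(yaw),0]);Y=np.array([-np.sin(yaw),np.cos(yaw),0])
f=lambda x,y,z:np.round([((P:=onz(c,170+(x+.5)/4-.5,30+(y+.5)/3.7-.5,z))-T)@X*1e3,(P-T)@Y*1e3],1)
print(s["tool_pos"])
zt=.339-.2245+.012
print("foot outer",f(278,174,zt),f(431,174,zt),"lower",f(278,283,zt),f(431,283,zt),"hole",f(305,199,zt),f(402,199,zt))
print("rim",f(90,270,.067),f(606,270,.067), "low", f(113,590,.067),f(588,590,.067))
print("bar",f(291,590,zt+.063),f(425,590,zt+.063),f(297,440,zt+.063),f(426,440,zt+.063))
print("hook tip",f(310,212,.0955),f(382,212,.0955),f(346,232,.0955))
```

```text
[0.47724096 0.02093488 0.3392562 ]
foot outer [-11.5  93.7] [12.  93.7] lower [-12.   76.4] [12.3 76.3] hole [-7.5 89.8] [ 7.5 89.8]
rim [-55.4  77.8] [52.8 77.5] low [-56.1   1.4] [53.8  1.1]
bar [-7.  41.9] [ 8.2 41.8] [-6.  60.4] [ 8.  60.3]
hook tip [-8.  88.9] [ 5.1 88.9] [-1.4 85.2]
```

Request:
move_arm(commands=[-0.002,0.0007,0,0,0,-0.5,0,-0.002,0.0007,-0.012,0,0,-0.5,0,-0.002,0.0007,-0.012,0,0,-0.5,0,-0.002,0.0007,-0.012,0,0,-0.5,0])

```text
t: 7.9
tool_pos: [0.4749, 0.0217, 0.3265]
orientation: [[-0.362, -0.0, 0.932], [-0.932, 0.0, -0.362], [0.0, -1.0, -0.001]]
contact_force: [0.2, -0.2, -0.6]
grip_width: 0.0146
```

Run:
```python
from h import *
c=snap("wrist","w6.png"); s=status.observe(); t=snap("scene","s6.png")
print(s["t"],np.round(s["tool_pos"],4), np.degrees(np.arctan2(s["orientation"][1][2],s["orientation"][0][2])),np.round(s["contact_force"],2))
a=cv2.resize(c["im"][30:190,170:350],None,fx=4,fy=3.7,interpolation=cv2.INTER_CUBIC);cv2.imwrite("pics/w6c.png",a[:,:,::-1])
a=cv2.resize(t["im"][120:240,210:330],None,fx=6.5,fy=4.8,interpolation=cv2.INTER_CUBIC);cv2.imwrite("pics/s6c.png",a[:,:,::-1])
```

```text
7.95 [0.475  0.0217 0.3267] -21.239022503084183 [ 0.28 -0.2  -0.51]
```

View pics/w6c.png

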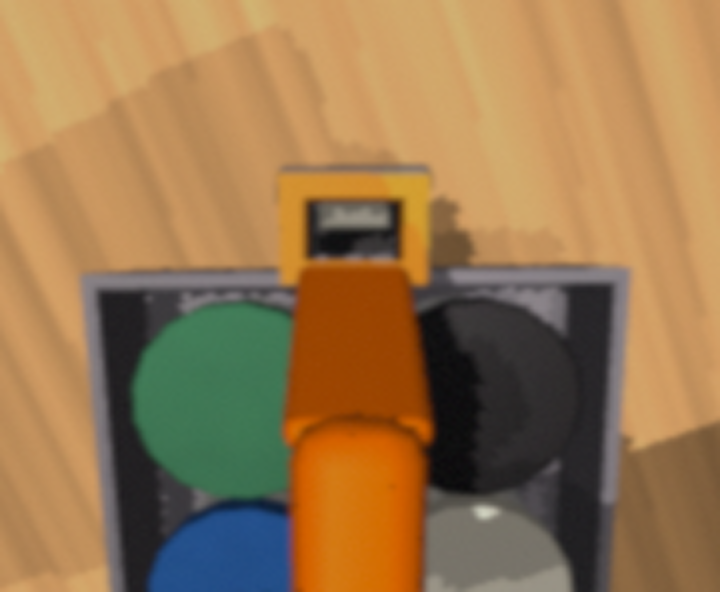

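View pics/s6c.png

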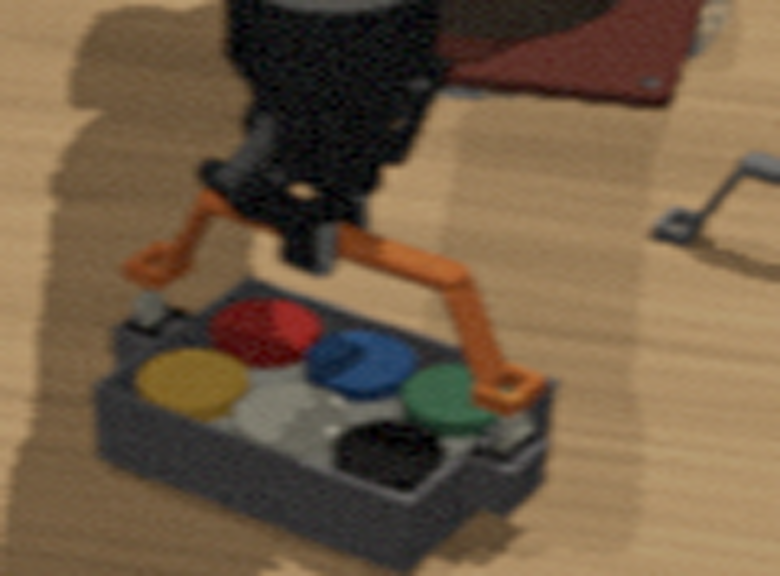

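```bash
python3 - <<'E'
from h import *
c=snap("scene"); 
yaw=np.radians(-20.8)
X=np.array([np.cos(yaw),np.sin(yaw),0]);Y=np.array([-np.sin(yaw),np.cos(yaw),0]);Z=np.array([0,0,1])
M=np.array([.4765,.0245,0])
k=lambda P:(proj(c,P)-[210,120]+.5)*[6.5,4.8]
for sg in (1,-1):
    e=k(M+sg*.0825*Y+.1145*Z)
    for dx in (-.002,0,.002): print(sg,dx,"eyetop",e.round(0),"tip",k(M+sg*.085*Y+dx*X+.0955*Z).round(0))
E
python3 - <<'E'
import cv2
im=cv2.imread("pics/s6.png")
a=cv2.resize(im[165:200,222:252],None,fx=13,fy=14,interpolation=cv2.INTER_CUBIC)
b=cv2.resize(im[190:225,276:306],None,fx=13,fy=14,interpolation=cv2.INTER_CUBIC)
cv2.imwrite("pics/s6e.png",cv2.hconcat([a,b]))
E
```

```text
1 -0.002 eyetop [512. 380.] tip [517. 406.]
1 0 eyetop [512. 380.] tip [514. 409.]
1 0.002 eyetop [512. 380.] tip [511. 411.]
-1 -0.002 eyetop [157. 257.] tip [156. 280.]
-1 0 eyetop [157. 257.] tip [153. 282.]
-1 0.002 eyetop [157. 257.] tip [150. 284.]
```

View pics/s6e.png

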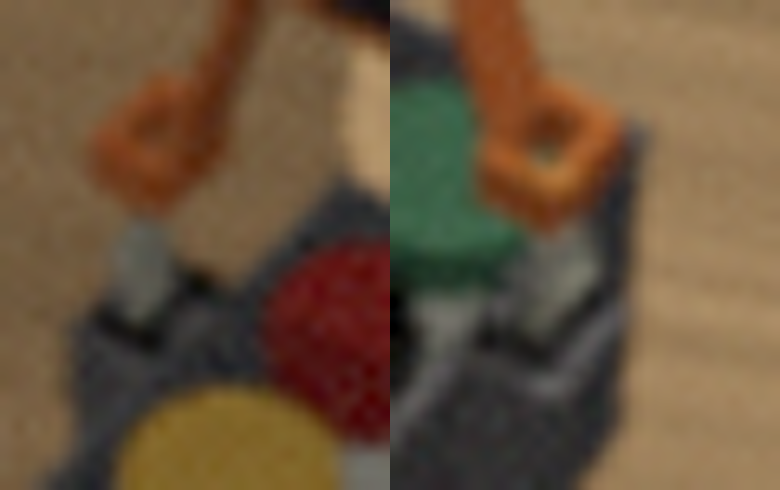

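Through the wrist camera the far hook (crop x 313–393) now sits centred in the eye hole (305–402). The scene view shows the near eye over its hook as well. I descend with force checks.

Request:
move_arm(commands=[0,0,-0.003,0,0,0.2,0,0,0,-0.006,0,0,0.2,0,0,0,-0.009,0,0,0.2,0,0,0,-0.011,0,0,0.2,0,0,0,-0.011,0,0,0.2,0])

```text
t: 8.68
tool_pos: [0.475, 0.0217, 0.3156]
orientation: [[-0.359, -0.0, 0.933], [-0.933, 0.0, -0.359], [0.0, -1.0, -0.0]]
contact_force: [-0.1, -0.1, -1.1]
grip_width: 0.0146
```

```bash
cat > look.py <<'E'
from h import *
import sys
n=sys.argv[1]
c=snap("wrist","w%s.png"%n); s=status.observe()
print(s["t"],np.round(s["tool_pos"],4), np.degrees(np.arctan2(s["orientation"][1][2],s["orientation"][0][2])),np.round(s["contact_force"],2),np.round(s["torque"],2))
a=cv2.resize(c["im"][30:190,170:350],None,fx=4,fy=3.7,interpolation=cv2.INTER_CUBIC);cv2.imwrite("pics/w%sc.png"%n,a[:,:,::-1])
E
python3 look.py 7
```

```text
8.725 [0.475  0.0217 0.3157] -21.040410628727717 [-0.36  0.37 -0.65] [ 0.   -0.    0.04]
```

View pics/w7c.png

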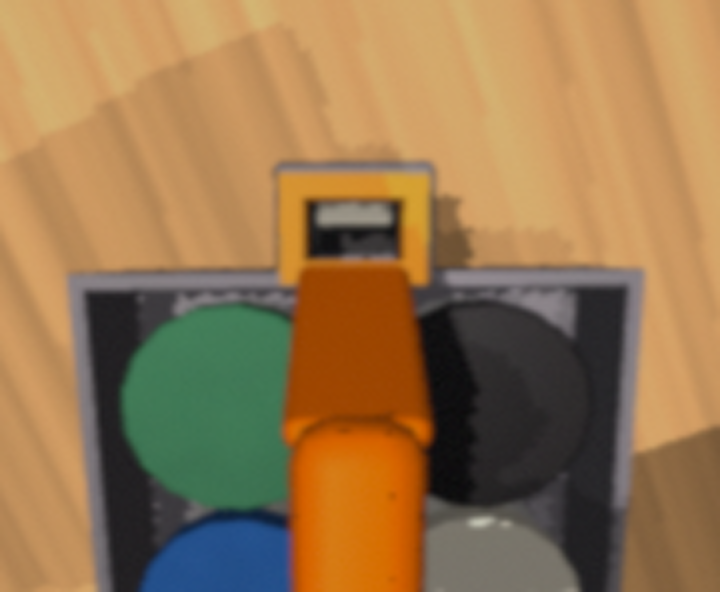

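The hook is centred in the eye and nothing is touching yet, so I ease down onto the ramps.

Request:
move_arm(commands=[0,0,-0.001,0,0,0,0,0,0,-0.002,0,0,0,0,0,0,-0.003,0,0,0,0,0,0,-0.004,0,0,0,0,0,0,-0.005,0,0,0,0])

```text
t: 9.35
tool_pos: [0.4751, 0.0217, 0.3109]
orientation: [[-0.359, 0.0, 0.933], [-0.933, -0.0, -0.359], [-0.0, -1.0, 0.0]]
contact_force: [-0.2, 0.3, 2.8]
grip_width: 0.0143
```

Request:
move_arm(commands=[0,0,-0.001,0,0,0,0,0,0,-0.002,0,0,0,0,0,0,-0.002,0,0,0,0])

```text
t: 9.72
tool_pos: [0.4751, 0.0217, 0.3088]
orientation: [[-0.359, 0.0, 0.933], [-0.933, -0.0, -0.359], [-0.0, -1.0, 0.0]]
contact_force: [0.3, -0.5, 5.8]
grip_width: 0.0147
```

Request:
move_arm(commands=[0,0,-0.001,0,0,0,0,0,0,-0.002,0,0,0,0,0,0,-0.002,0,0,0,0])

```text
t: 10.1
tool_pos: [0.4751, 0.0218, 0.3069]
orientation: [[-0.359, 0.001, 0.933], [-0.933, 0.0, -0.359], [-0.0, -1.0, 0.0]]
contact_force: [-0.1, -0.6, 5.8]
grip_width: 0.0142
```

Request:
move_arm(commands=[0,0,-0.001,0,0,0,0,0,0,-0.002,0,0,0,0,0,0,-0.002,0,0,0,0])

```text
t: 10.48
tool_pos: [0.4753, 0.0218, 0.3052]
orientation: [[-0.359, 0.001, 0.933], [-0.933, -0.0, -0.359], [-0.0, -1.0, 0.001]]
contact_force: [-0.8, 0.4, 8.7]
grip_width: 0.0143
```

Request:
move_arm(commands=[0,0,-0.001,0,0,0,0,0,0,-0.002,0,0,0,0,0,0,-0.002,0,0,0,0])

```text
t: 10.85
tool_pos: [0.4755, 0.0218, 0.3034]
orientation: [[-0.359, 0.002, 0.933], [-0.933, -0.0, -0.359], [-0.0, -1.0, 0.002]]
contact_force: [-0.6, -0.0, 9.7]
grip_width: 0.0146
```

```bash
python3 look.py 8
```

```text
10.9 [0.4755 0.0218 0.3035] -21.044641997507526 [-0.46 -0.76 10.88] [-0.09  0.03 -0.04]
```

View pics/w8c.png

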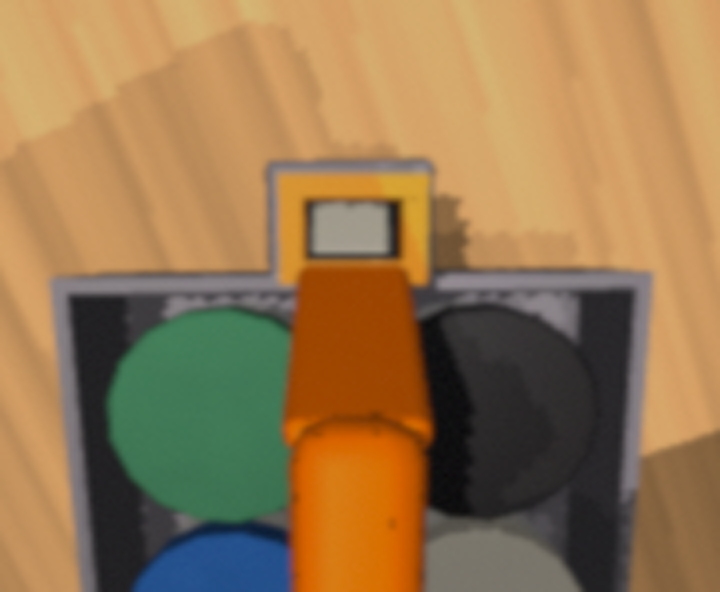

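Request:
move_arm(commands=[0,0,-0.001,0,0,0,0,0,0,-0.002,0,0,0,0,0,0,-0.002,0,0,0,0])

```text
t: 11.28
tool_pos: [0.4751, 0.0215, 0.3009]
orientation: [[-0.359, 0.0, 0.933], [-0.933, -0.0, -0.359], [0.0, -1.0, 0.001]]
contact_force: [-0.8, -1.6, 6.7]
grip_width: 0.0145
```

Request:
move_arm(commands=[0,0,-0.001,0,0,0,0,0,0,-0.002,0,0,0,0,0,0,-0.002,0,0,0,0])

```text
t: 11.65
tool_pos: [0.4749, 0.0217, 0.2985]
orientation: [[-0.359, -0.0, 0.933], [-0.933, 0.0, -0.359], [-0.0, -1.0, -0.0]]
contact_force: [1.2, 0.4, 1.2]
grip_width: 0.0144
```

Request:
move_arm(commands=[0,0,-0.001,0,0,0,0,0,0,-0.002,0,0,0,0,0,0,-0.002,0,0,0,0])

```text
t: 12.02
tool_pos: [0.475, 0.0217, 0.2966]
orientation: [[-0.359, -0.0, 0.933], [-0.933, 0.0, -0.359], [0.0, -1.0, -0.0]]
contact_force: [0.1, -0.6, 2.3]
grip_width: 0.0144
```

Past the ramps (force dropped to 2 N). The rubber comes next, in smaller steps.

Request:
move_arm(commands=[0,0,-0.001,0,0,0,0,0,0,-0.002,0,0,0,0,0,0,-0.002,0,0,0,0])

```text
t: 12.4
tool_pos: [0.475, 0.0217, 0.2947]
orientation: [[-0.359, -0.0, 0.933], [-0.933, 0.0, -0.359], [-0.0, -1.0, -0.0]]
contact_force: [0.8, 0.2, 2.2]
grip_width: 0.0143
```

Request:
move_arm(commands=[0,0,-0.001,0,0,0,0,0,0,-0.001,0,0,0,0])

```text
t: 12.65
tool_pos: [0.4751, 0.0217, 0.2938]
orientation: [[-0.359, 0.0, 0.933], [-0.933, -0.0, -0.359], [-0.0, -1.0, 0.0]]
contact_force: [0.6, 0.7, 5.7]
grip_width: 0.0145
```

Request:
move_arm(commands=[0,0,-0.001,0,0,0,0,0,0,-0.001,0,0,0,0])

```text
t: 12.9
tool_pos: [0.4752, 0.0217, 0.2931]
orientation: [[-0.359, 0.001, 0.933], [-0.933, -0.0, -0.359], [-0.0, -1.0, 0.001]]
contact_force: [0.4, -0.4, 6.8]
grip_width: 0.0146
```

Request:
move_arm(commands=[0,0,-0.001,0,0,0,0,0,0,-0.001,0,0,0,0])

```text
t: 13.15
tool_pos: [0.4753, 0.0218, 0.2923]
orientation: [[-0.359, 0.001, 0.933], [-0.933, -0.0, -0.359], [-0.0, -1.0, 0.001]]
contact_force: [-0.9, 0.2, 9.8]
grip_width: 0.0147
```

Request:
move_arm(commands=[0,0,-0.001,0,0,0,0,0,0,-0.001,0,0,0,0])

```text
t: 13.4
tool_pos: [0.4754, 0.0218, 0.2915]
orientation: [[-0.359, 0.001, 0.933], [-0.933, -0.0, -0.359], [-0.0, -1.0, 0.001]]
contact_force: [-1.6, 0.2, 11.2]
grip_width: 0.014
```

Request:
move_arm(commands=[0,0,-0.0007,0,0,0,0,0,0,-0.0007,0,0,0,0])

```text
t: 13.65
tool_pos: [0.4754, 0.0218, 0.291]
orientation: [[-0.359, 0.001, 0.933], [-0.933, -0.0, -0.359], [-0.0, -1.0, 0.001]]
contact_force: [-3.0, -0.6, 12.7]
grip_width: 0.0145
```

Request:
move_arm(commands=[0,0,-0.0007,0,0,0,0,0,0,-0.0007,0,0,0,0])

```text
t: 13.9
tool_pos: [0.4754, 0.0218, 0.2902]
orientation: [[-0.359, 0.001, 0.933], [-0.933, -0.0, -0.359], [-0.0, -1.0, 0.001]]
contact_force: [-1.3, -0.4, 11.3]
grip_width: 0.0145
```

```bash
python3 look.py 9
```

```text
13.95 [0.4754 0.0218 0.2902] -21.048373624817298 [-2.3   0.3  11.04] [-0.12  0.25 -0.02]
```

View pics/w9c.png

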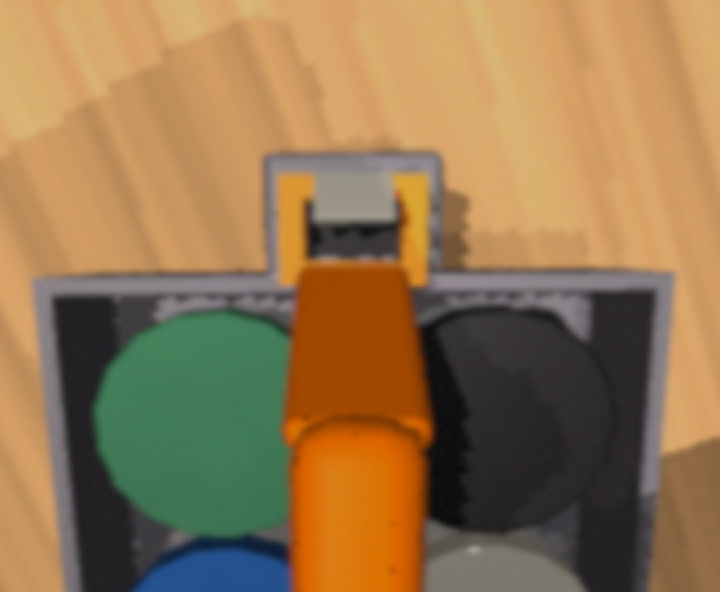

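The far hook has clicked: its barb at (352,195) now covers the foot's outer wall. The near one is still unknown, so I press a little more.

Request:
move_arm(commands=[0,0,-0.0007,0,0,0,0,0,0,-0.0007,0,0,0,0])

```text
t: 14.2
tool_pos: [0.4755, 0.0218, 0.2896]
orientation: [[-0.359, 0.002, 0.933], [-0.933, -0.0, -0.359], [-0.0, -1.0, 0.002]]
contact_force: [-0.6, 0.1, 13.1]
grip_width: 0.0141
```

```bash
python3 look.py 10
python3 - <<'E'
from h import *
t=snap("scene","s10.png")
im=t["im"]
a=cv2.resize(im[165:205,218:252],None,fx=12,fy=13,interpolation=cv2.INTER_CUBIC)
b=cv2.resize(im[190:230,274:308],None,fx=12,fy=13,interpolation=cv2.INTER_CUBIC)
cv2.imwrite("pics/s10e.png",cv2.hconcat([a,b])[:,:,::-1])
E
```

```text
14.25 [0.4754 0.0218 0.2897] -21.043195865168375 [-2.18 -0.57 12.47] [-0.1   0.45  0.02]
```

View pics/s10e.png

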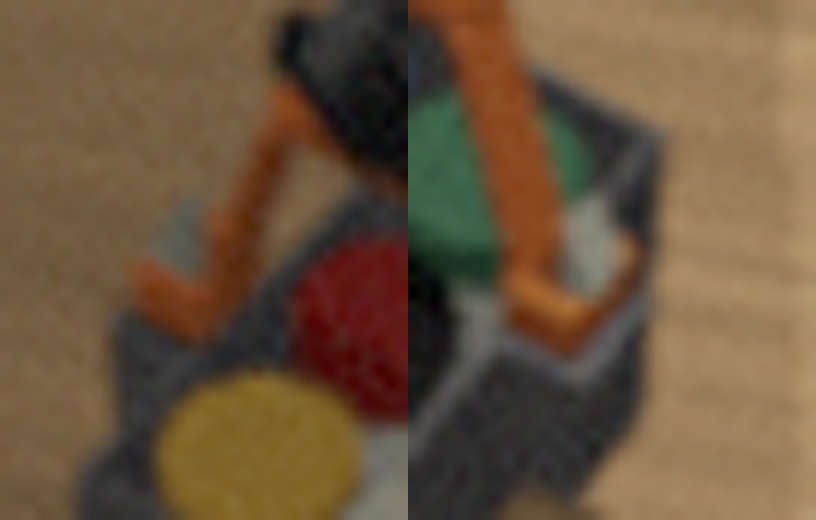

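Request:
move_arm(commands=[0,0,-0.0007,0,0,0,0,0,0,-0.0007,0,0,0,0])

```text
t: 14.55
tool_pos: [0.4755, 0.0218, 0.2891]
orientation: [[-0.359, 0.002, 0.933], [-0.933, -0.0, -0.359], [-0.0, -1.0, 0.002]]
contact_force: [-2.6, -0.8, 14.3]
grip_width: 0.0141
```

Request:
move_arm(commands=[0,0,-0.0006,0,0,0,0,0,0,-0.0006,0,0,0,0])

```text
t: 14.8
tool_pos: [0.4756, 0.0218, 0.2887]
orientation: [[-0.359, 0.002, 0.933], [-0.933, -0.0, -0.359], [-0.0, -1.0, 0.002]]
contact_force: [-2.3, -1.3, 17.4]
grip_width: 0.0144
```

Request:
move_arm(commands=[0,0,-0.0005,0,0,0,0,0,0,-0.0005,0,0,0,0])

```text
t: 15.05
tool_pos: [0.4757, 0.0219, 0.2883]
orientation: [[-0.359, 0.002, 0.933], [-0.933, -0.0, -0.359], [-0.0, -1.0, 0.002]]
contact_force: [-3.9, -0.5, 19.0]
grip_width: 0.0147
```

```bash
python3 look.py 11
python3 - <<'E'
from h import *
t=snap("scene","s11.png"); p=snap("top","t11.png")
im=t["im"]
a=cv2.resize(im[165:205,218:252],None,fx=12,fy=13,interpolation=cv2.INTER_CUBIC)
b=cv2.resize(p["im"][190:250,220:310],None,fx=4.5,fy=8.6666,interpolation=cv2.INTER_CUBIC)
b=cv2.resize(p["im"][195:235,275:309],None,fx=12,fy=13,interpolation=cv2.INTER_CUBIC)
cv2.imwrite("pics/s11e.png",cv2.hconcat([a,b])[:,:,::-1])
E
```

```text
15.1 [0.4757 0.0219 0.2884] -21.04413721242238 [-3.43 -1.   18.34] [-0.09  0.78 -0.02]
```

View pics/s11e.png

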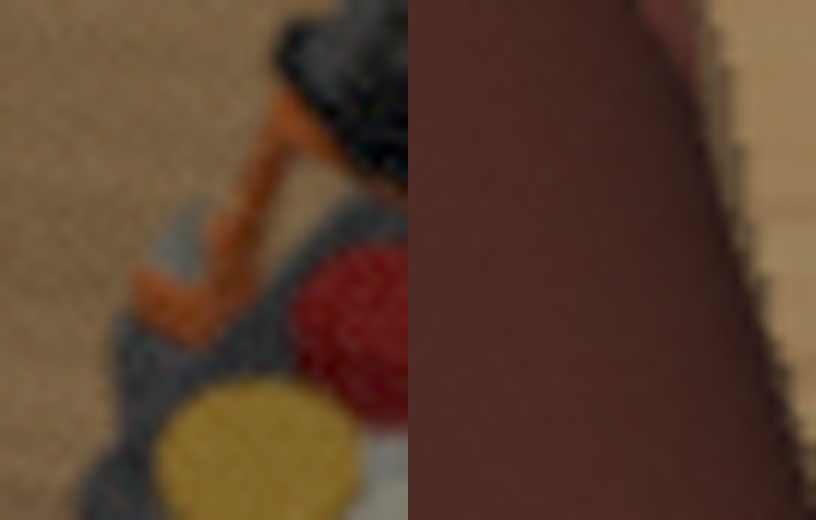

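Run:
```python
from h import *
c=snap("scene"); 
yaw=np.radians(-20.8)
X=np.array([np.cos(yaw),np.sin(yaw),0]);Y=np.array([-np.sin(yaw),np.cos(yaw),0]);Z=np.array([0,0,1])
M=np.array([.4765,.0245,-.003])
k=lambda x,y,z:np.round((proj(c,M+x*X+y*Y+z*Z)-[218,165]+.5)*[12,13])
b=.067
print("foot outer cam-side top corner",k(.0118,-.0915,b+.0125),"inner",k(.0118,-.0735,b+.0125),"outer back",k(-.0118,-.0915,b+.0125))
for n,o in(("clicked",0),("bent",.004)):
    print(n,"barb cam-side",k(.006,-.0915+o,b+.0135),"barb back",k(-.006,-.0915+o,b+.0135),"tip cam outer",k(.006,-.0865+o*1.2,b+.0285),"tip back",k(-.006,-.0865+o*1.2,b+.0285),"tip inner cam",k(.006,-.0835+o*1.2,b+.0285))
im=cv2.imread("pics/s11.png")
cv2.imwrite("pics/s11f.png",cv2.resize(im[172:197,220:248],None,fx=24,fy=24,interpolation=cv2.INTER_CUBIC))
```

```text
foot outer cam-side top corner [133. 268.] inner [199. 303.] outer back [197. 204.]
clicked barb cam-side [149. 249.] barb back [181. 216.] tip cam outer [166. 203.] tip back [198. 171.] tip inner cam [177. 209.]
bent barb cam-side [164. 256.] barb back [196. 224.] tip cam outer [183. 212.] tip back [216. 180.] tip inner cam [194. 218.]
```

View pics/s11f.png

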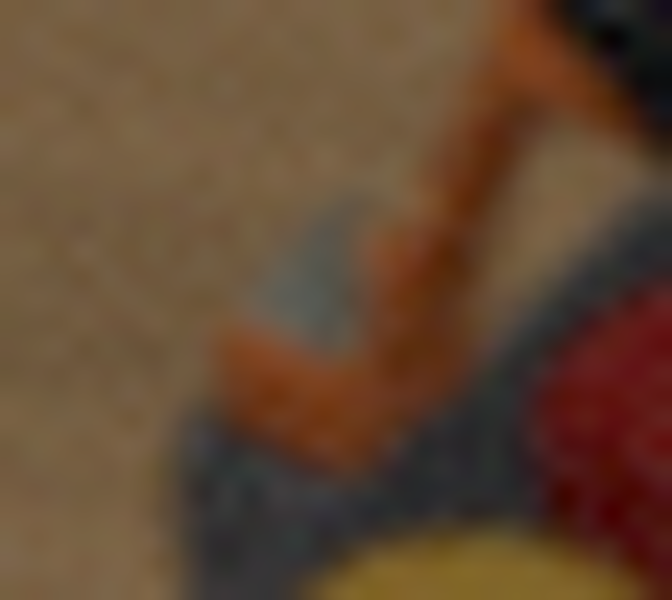

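The near hook's barb starts at the outer end of the foot (crop x≈151 against 149 predicted for clicked and 164 for bent). No orange wall shows outside it, so both hooks are clicked. I relieve the press and then check.

Request:
move_arm(commands=[0,0,0.001,0,0,0,0,0,0,0.002,0,0,0,0,0,0,0.003,0,0,0,0,0,0,0.003,0,0,0,0])

```text
t: 15.75
tool_pos: [0.4753, 0.0218, 0.2906]
orientation: [[-0.359, 0.001, 0.933], [-0.933, -0.0, -0.359], [-0.0, -1.0, 0.001]]
contact_force: [-1.0, -0.1, 9.6]
grip_width: 0.0143
```

```bash
python3 look.py 12
python3 - <<'E'
from h import *
t=snap("scene","s12.png")
im=t["im"]
a=cv2.resize(im[165:205,218:252],None,fx=12,fy=13,interpolation=cv2.INTER_CUBIC)
b=cv2.resize(im[190:230,274:308],None,fx=12,fy=13,interpolation=cv2.INTER_CUBIC)
cv2.imwrite("pics/s12e.png",cv2.hconcat([a,b])[:,:,::-1])
E
```

```text
15.8 [0.4753 0.0217 0.2905] -21.046614355651666 [-1.12 -0.92  9.9 ] [-0.13  0.2  -0.02]
```

View pics/w12c.png

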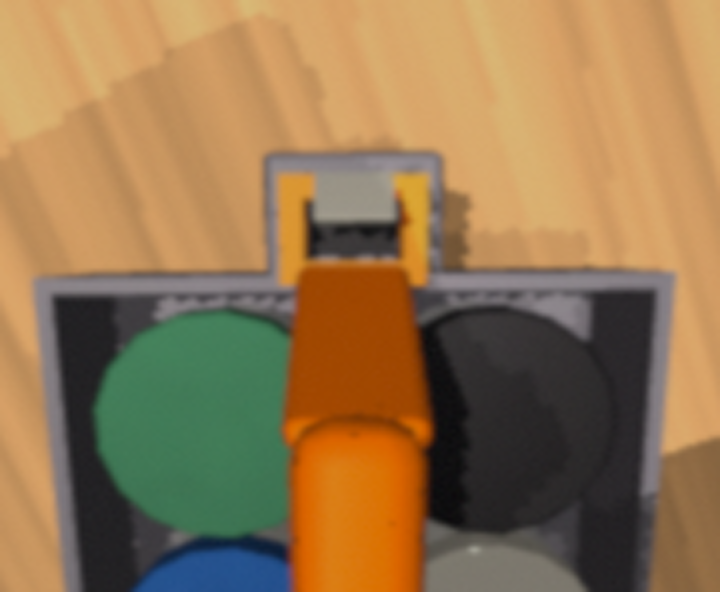

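View pics/s12e.png

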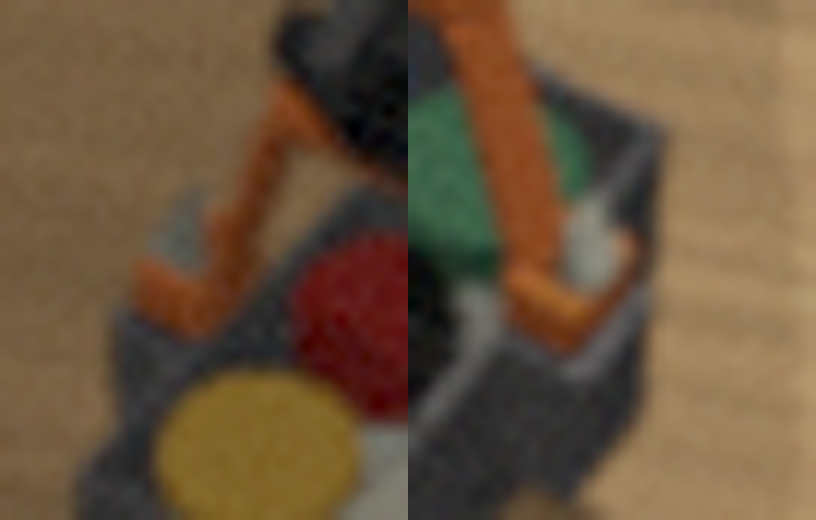

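Both are still caught with the press eased. I lift slowly.

Request:
move_arm(commands=[0,0,0.002,0,0,0,0,0,0,0.004,0,0,0,0,0,0,0.006,0,0,0,0,0,0,0.009,0,0,0,0,0,0,0.012,0,0,0,0])

```text
t: 16.48
tool_pos: [0.4747, 0.0216, 0.3015]
orientation: [[-0.359, -0.001, 0.933], [-0.933, 0.0, -0.359], [0.0, -1.0, -0.001]]
contact_force: [0.0, 0.4, -4.6]
grip_width: 0.0147
```

Request:
move_arm(commands=[0,0,0.01,0,0,0,0,0,0,0.022,0,0,0,0,0,0,0.036,0,0,0,0,0,0,0.05,0,0,0,0,0,0,0.055,0,0,0,0])

```text
t: 17.1
tool_pos: [0.4753, 0.0218, 0.3582]
orientation: [[-0.359, 0.002, 0.933], [-0.933, -0.0, -0.359], [-0.0, -1.0, 0.002]]
contact_force: [-0.2, -0.5, -5.3]
grip_width: 0.0145
```

```bash
python3 look.py 13
python3 - <<'E'
from h import *
t=snap("scene","s13.png")
a=cv2.resize(t["im"][80:240,170:360],None,fx=4,fy=3.7,interpolation=cv2.INTER_CUBIC)
cv2.imwrite("pics/s13e.png",a[:,:,::-1])
E
```

```text
17.15 [0.4753 0.0218 0.3582] -21.04966322665297 [ 0.35  0.18 -3.98] [ 0.03  0.01 -0.05]
```

View pics/s13e.png

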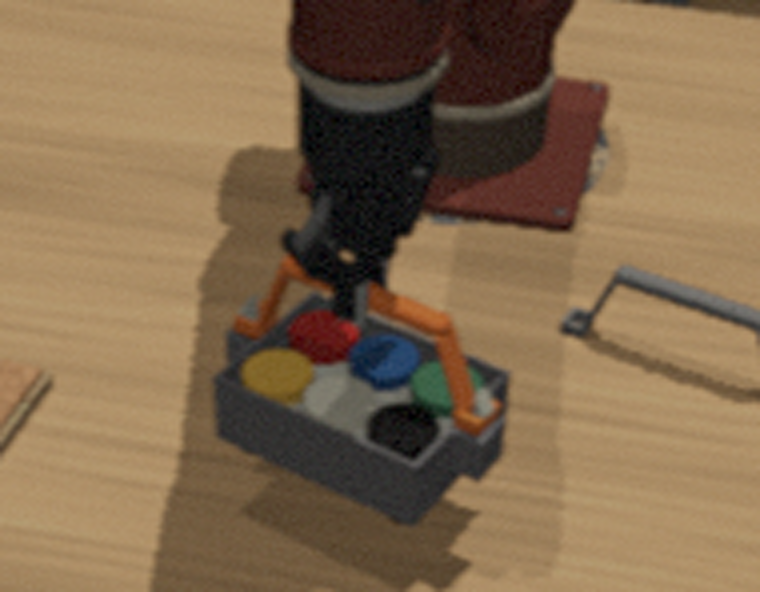

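It hangs level and clear, with about 4.6 N of load. The scene crop shows both feet caught and the caddy's shadow apart from it. I carry it to the board at moderate speed.

Request:
move_arm(commands=[0,-0.015,0,0,0,1,0,0,-0.042,0,0,0,2.5,0,-0.001,-0.072,0,0,0,4,0,-0.002,-0.102,0,0,0,5.5,0,-0.003,-0.132,0,0,0,7,0])

```text
t: 17.82
tool_pos: [0.4717, -0.1112, 0.3562]
orientation: [[-0.242, -0.001, 0.97], [-0.97, 0.0, -0.242], [-0.0, -1.0, -0.001]]
contact_force: [0.2, 0.6, -4.8]
grip_width: 0.0146
```

Request:
move_arm(commands=[-0.001,-0.03,0,0,0,1.5,0,-0.001,-0.06,0,0,0,3,0,-0.002,-0.09,0,0,0,4.5,0,-0.002,-0.12,0,0,0,6,0,-0.003,-0.15,0,0,0,7.5,0])

```text
t: 18.45
tool_pos: [0.4688, -0.2612, 0.356]
orientation: [[-0.113, -0.001, 0.994], [-0.994, 0.001, -0.113], [-0.001, -1.0, -0.001]]
contact_force: [-0.1, -0.6, -4.8]
grip_width: 0.0143
```

Request:
move_arm(commands=[-0.001,-0.03,0,0,0,1.5,0,-0.001,-0.055,0,0,0,2.8,0,-0.001,-0.07,0,0,0,2.8,0,-0.001,-0.076,0,0,0,2.8,0,-0.001,-0.076,0,0,0,2.8,0])

```text
t: 19.08
tool_pos: [0.4681, -0.3359, 0.3566]
orientation: [[-0.065, -0.0, 0.998], [-0.998, 0.001, -0.065], [-0.001, -1.0, -0.0]]
contact_force: [1.0, 0.5, -5.2]
grip_width: 0.0142
```

```bash
python3 look.py 14
python3 - <<'E'
from h import *
t=snap("scene","s14.png")
E
```

```text
19.125 [ 0.4683 -0.3354  0.3567] -3.700381012669621 [ 0.06  0.58 -4.41] [ 0.02 -0.02  0.01]
```

View pics/s14.png

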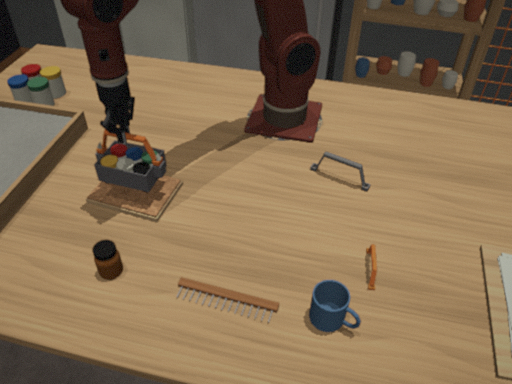

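View pics/w14.png

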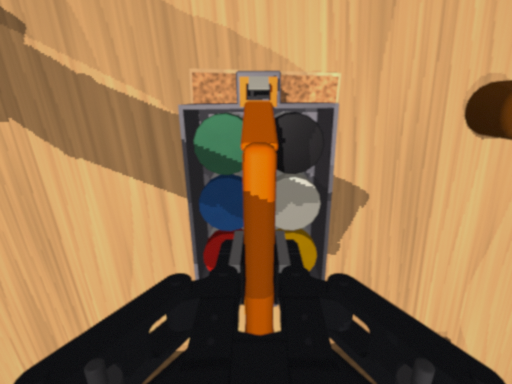

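Run:
```python
from h import *
c=snap("wrist")
L=onz(c,190.5,69,.02);R=onz(c,340.5,73,.02);d=R-L;w=np.linalg.norm(d);x=d/w;y=np.array([-x[1],x[0],0])
print(L,R,w,np.degrees(np.arctan2(d[1],d[0])),"board centre",(L+R)/2-.11*y)
z=.3567-.2245
L=onz(c,180,105,z);R=onz(c,338,104,z);d=R-L;w=np.linalg.norm(d);x=d/w;y=np.array([-x[1],x[0],0])
print(w,np.degrees(np.arctan2(d[1],d[0])),"caddy centre",(L+R)/2-.075*y)
```

```text
[ 0.4051418  -0.22059276  0.02      ] [ 0.55897831 -0.23446152  0.02      ] 0.1544604040446961 -5.151437717757283 board centre [ 0.47218332 -0.33708284  0.02      ]
0.10654096465025559 -3.405394972891521 caddy centre [ 0.46875175 -0.3326518   0.1322    ]
```

Request:
move_arm(commands=[0.003,-0.004,-0.008,0,0,-1.3,0,0.003,-0.004,-0.018,0,0,-1.3,0,0.003,-0.004,-0.028,0,0,-1.3,0,0.003,-0.004,-0.034,0,0,-1.3,0,0.003,-0.004,-0.036,0,0,-1.3,0])

```text
t: 19.85
tool_pos: [0.4709, -0.3402, 0.3202]
orientation: [[-0.088, -0.001, 0.996], [-0.996, 0.001, -0.088], [-0.0, -1.0, -0.001]]
contact_force: [-0.8, -0.7, -4.3]
grip_width: 0.0141
```

Request:
move_arm(commands=[0,0,-0.001,0,0,0,0,0,0,-0.002,0,0,0,0,0,0,-0.003,0,0,0,0,0,0,-0.003,0,0,0,0])

```text
t: 20.35
tool_pos: [0.471, -0.3403, 0.3178]
orientation: [[-0.088, 0.0, 0.996], [-0.996, -0.0, -0.088], [0.0, -1.0, 0.0]]
contact_force: [-0.5, 0.1, -4.9]
grip_width: 0.0144
```

Request:
move_arm(commands=[0,0,-0.001,0,0,0,0,0,0,-0.002,0,0,0,0,0,0,-0.002,0,0,0,0])

```text
t: 20.72
tool_pos: [0.4709, -0.3403, 0.3157]
orientation: [[-0.088, -0.0, 0.996], [-0.996, 0.0, -0.088], [-0.0, -1.0, -0.0]]
contact_force: [-0.0, -0.4, -5.2]
grip_width: 0.0148
```

Request:
move_arm(commands=[0,0,-0.001,0,0,0,0,0,0,-0.002,0,0,0,0,0,0,-0.002,0,0,0,0])

```text
t: 21.1
tool_pos: [0.471, -0.3403, 0.314]
orientation: [[-0.088, 0.0, 0.996], [-0.996, -0.0, -0.088], [0.0, -1.0, 0.0]]
contact_force: [-0.3, -0.4, -2.5]
grip_width: 0.0142
```

Touching now; I lower it the rest of the way until the force is near zero.

Request:
move_arm(commands=[0,0,-0.001,0,0,0,0,0,0,-0.0015,0,0,0,0,0,0,-0.0015,0,0,0,0])

```text
t: 21.48
tool_pos: [0.4711, -0.3404, 0.3127]
orientation: [[-0.088, 0.0, 0.996], [-0.996, -0.0, -0.088], [0.0, -1.0, 0.001]]
contact_force: [-1.6, 0.6, 1.6]
grip_width: 0.0145
```

Request:
move_arm(commands=[0,0,-0.0005,0,0,0,0,0,0,-0.0005,0,0,0,0])

```text
t: 21.72
tool_pos: [0.4711, -0.3404, 0.3122]
orientation: [[-0.088, 0.0, 0.996], [-0.996, -0.0, -0.088], [0.0, -1.0, 0.0]]
contact_force: [-2.0, 0.2, 4.0]
grip_width: 0.0145
```

It stands on the board with about 2–4 N on the arm. I open partway and check.

Request:
move_arm(commands=[0,0,0,0,0,0,45,0,0,0,0,0,0,45,0,0,0,0,0,0,45,0,0,0,0,0,0,45])

```text
t: 22.22
tool_pos: [0.471, -0.3403, 0.3117]
orientation: [[-0.088, -0.0, 0.996], [-0.996, 0.0, -0.088], [-0.0, -1.0, -0.0]]
contact_force: [0.3, -0.1, 0.1]
grip_width: 0.0381
```

Request:
move_arm(commands=[0,0,0.01,0,0,0,45,0,0,0.03,0,0,0,45,0,0,0.06,0,0,0,45,0,0,0.1,0,0,0,45,0,0,0.12,0,0,0,45])

```text
t: 22.85
tool_pos: [0.4712, -0.3402, 0.435]
orientation: [[-0.088, 0.003, 0.996], [-0.996, -0.002, -0.088], [0.002, -1.0, 0.003]]
contact_force: [-0.8, 0.0, -0.0]
grip_width: 0.0385
```

Request:
move_arm(commands=[0,0.04,0.01,0,0,0,45,0,0.09,0.02,0,0,0,45,0,0.14,0.03,0,0,0,45,0,0.18,0.03,0,0,0,45,0,0.18,0.03,0,0,0,45])

```text
t: 23.48
tool_pos: [0.4713, -0.1566, 0.4632]
orientation: [[-0.082, 0.002, 0.997], [-0.997, -0.001, -0.082], [0.001, -1.0, 0.002]]
contact_force: [-0.3, -0.1, -0.1]
grip_width: 0.0384
```

Run:
```python
from h import *
t=snap("scene","s15.png"); p=snap("top","t15.png"); s=status.observe(); print(s["t"],s["tool_pos"],s["contact_force"],s["grip_width"])
a=cv2.resize(t["im"][110:240,70:220],None,fx=5,fy=4.5,interpolation=cv2.INTER_CUBIC)
cv2.imwrite("pics/s15e.png",a[:,:,::-1])
b=cv2.resize(p["im"][170:260,330:440],None,fx=6.5,fy=6.5,interpolation=cv2.INTER_CUBIC)
cv2.imwrite("pics/t15e.png",b[:,:,::-1])
```

```text
23.575 [ 0.47089604 -0.16026395  0.4625103 ] [-0.53237222 -1.09055902 -0.12818729] 0.038380649357837776
```

View pics/s15e.png

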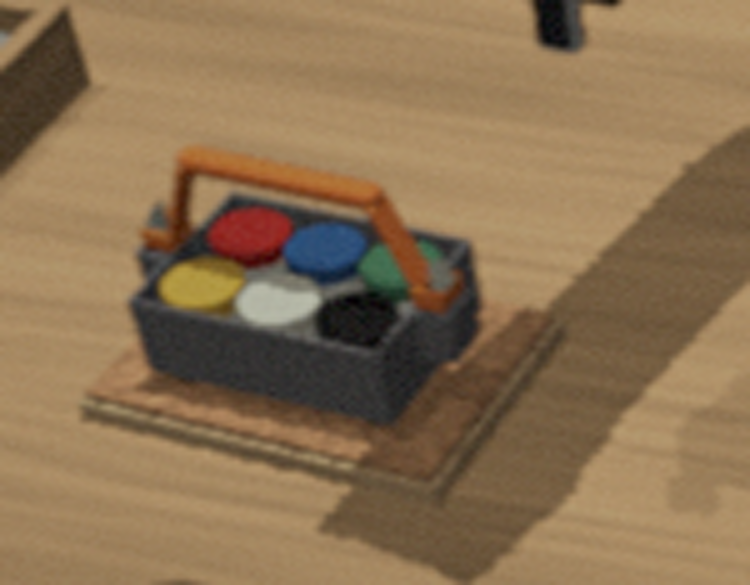

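View pics/t15e.png

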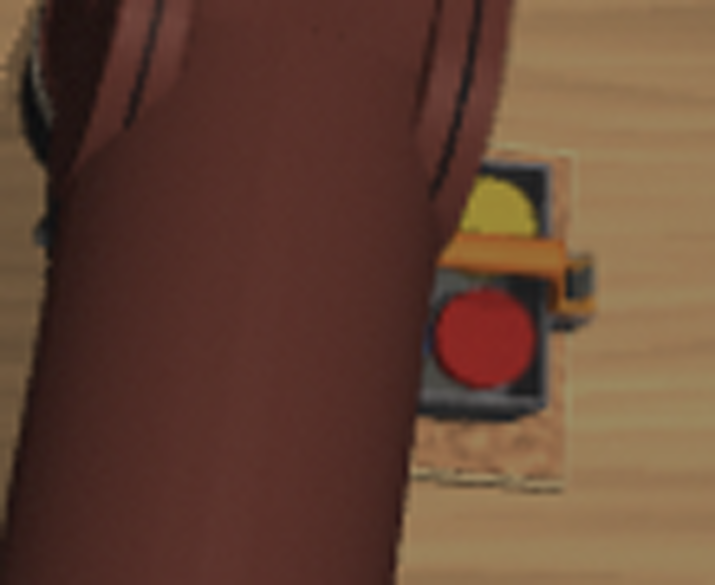

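The caddy stands flat on the cork with the handle clipped on. The arm blocks the top view, so I move clear and measure.

Request:
move_arm(commands=[0,0.05,0,0,0,0,45,0,0.1,0,0,0,0,45,0,0.15,0,0,0,0,45,0,0.2,0,0,0,0,45,0,0.2,0,0,0,0,45])

```text
t: 24.2
tool_pos: [0.4709, 0.0425, 0.4623]
orientation: [[-0.083, 0.001, 0.997], [-0.997, 0.001, -0.083], [-0.001, -1.0, 0.001]]
contact_force: [1.2, 0.1, -1.0]
grip_width: 0.0384
```

Run:
```python
from h import *
p=snap("top","t16.png"); s=status.observe(); print(s["t"])
b=cv2.resize(p["im"][170:260,330:440],None,fx=6.5,fy=6.5,interpolation=cv2.INTER_CUBIC)
cv2.imwrite("pics/t16e.png",b[:,:,::-1])
```

```text
24.25
```

View pics/t16e.png

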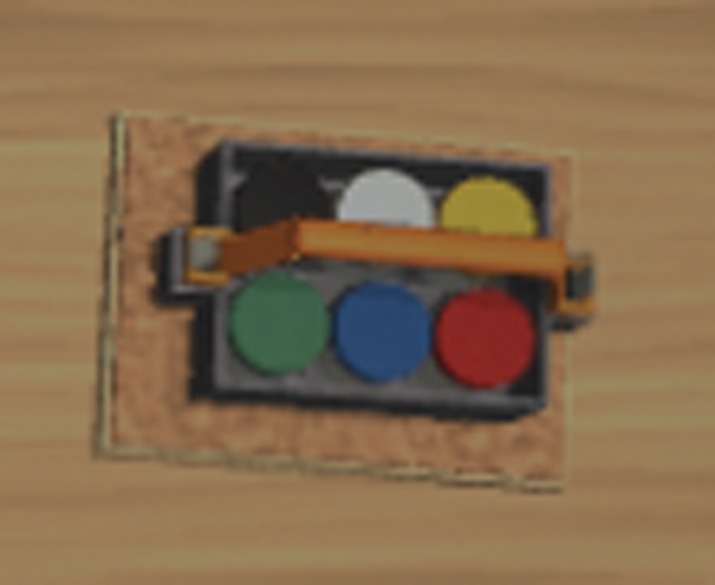

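Run:
```python
from h import *
c=snap("top")
g=lambda q,z:onz(c,330+(q[0]+.5)/6.5-.5,170+(q[1]+.5)/6.5-.5,z)
r=np.array([g(q,.087) for q in [(221,143),(550,164),(547,407),(214,390)]])
b=np.array([g(q,.02) for q in [(123,115),(577,153),(563,483),(108,450)]])
for P in (r,b):
    d=P[0]+P[3]-P[1]-P[2]; print(P.mean(0).round(4),np.degrees(np.arctan2(-d[0],d[1])),[np.linalg.norm(P[i]-P[(i+1)%4]).round(3) for i in range(4)])
```

```text
[ 0.4695 -0.3391  0.087 ] -3.540077934947004 [np.float64(0.15), np.float64(0.109), np.float64(0.15), np.float64(0.11)]
[ 0.4699 -0.3391  0.02  ] -4.7484479441508345 [np.float64(0.218), np.float64(0.156), np.float64(0.214), np.float64(0.156)]
```

The caddy is centred within 1 mm of the board's middle and within about 1.2° of square, and the arm is clear.

```bash
python3 -c "
from cell import workorder; print(workorder.hand_in())"
```

```text
the job is handed in; nothing more can be done
None
```

I pressed the large orange handle onto the caddy and both hooks clicked. I then carried the caddy upright by the handle to the cork board, set it down, let go and handed in the job at about 24 s.

- **Handle fit:** pressing peaked at about 19 N measured at the wrist, below the 25 N limit. The wrist and scene views showed both barbs sprung out over the feet, including after I eased the press. While lifted, the caddy hung level on both hooks.
- **Set-down:** it met the board with about 4 N measured at the wrist. In the last top view the caddy's middle was within 1 mm of the board's, its long side about 1.2° off square, and it stood flat with the arm clear.
- **Bystanders:** I kept the arm away from the mug, glue jar and comb. In the scene picture taken over the board they looked in place, but I did not measure them.
- **Limits and disagreements:**
  - The top and wrist cameras differed by about 2–5 mm in position and 0.5–1° in angle; I used the wrist camera for the fit.
  - There was no direct reading of the near hook, so its click is judged from the scene picture and from the caddy hanging level.

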